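# Set a turbocharger vane ring to the long mark on its degree plate

## Task

The turbocharger's vane ring on the bench has to be set. Without gripping its upright lever, push it round clockwise (seen from above) all the way to its stop, then push it back the other way until the pointer under the lever lines up with the one long mark on the degree plate. Leave the loose things standing around it where they are.

Things in the scene. Friction and masses are not known exactly. Their poses are not given: they have to be found in the camera images.
- vane_ring (a joint): angle (rad) of the flat steel vane ring (146 mm across, top 42 mm above the bench), turning about a vertical axis on a fixed cartridge. Grows counter-clockwise seen from above; travel -0.85 (the clockwise stop) to +0.85. At 0 the lever points along -x of the cartridge, towards the robot if unturned. Friction holds it where it is left; about 3.5 N at the lever moves it. It cannot be lifted.
- ring_center (a point): point on the ring's vertical axis, 44 mm above the bench, with the cartridge's axes. The cartridge is bolted down, its place and turn differ each time; its top is 42 mm high. Two fixed stop lugs, 38 mm high, stand 75 to 97 mm from the axis just beyond each end of the lever's travel; they stop the lever's low arm and leave the space beside the paddle open above them.
- lever_top (a point): middle of the top of the lever, an upright dark steel paddle, 88 mm above the bench and 100 mm from the ring axis. 26 mm long radially; 18 mm thick around the arc from 34 to 82 mm height (two 6 mm cheeks on a 6 mm web; pressing both cheeks at once is gripping), thinner above. An arm 13 mm wide, 30 to 40 mm high, joins it to the ring. Beside it is open down to 40 mm.
- pointer_tip (a point): nose of the thin dark steel pointer under the lever, 128 mm from the ring axis, 19 mm above the bench, on the lever's centre line. Its x axis points from there to the ring axis.
- long_mark (a point): middle of the one long dark mark (34 x 4 mm, radial, 115 to 149 mm from the ring axis) on the aluminium degree plate, a fixed disc 304 mm across, 12 mm thick, under the cartridge. 35 short thin marks (12 mm) at 10 degree steps make up the scale. Its x axis points to the ring axis. The plate's turn differs each time.
- tin: bystander: upright round tin, 60 mm across, 100 mm tall, loose; origin under its centre
- oil_bottle: bystander: upright white bottle, 44 mm across, 100 mm tall, loose; origin under its centre
- bolt: bystander: steel flange bolt standing on its 32 mm head, 55 mm tall, loose; origin under its centre
- socket: bystander: steel wrench socket standing on end, 28 mm across, 52 mm tall, loose; origin under its centre
Things that resemble listed ones, but are neither listed nor needed, are in the scene too. There is more than one size of the part that bears vane_ring; the job needs the largest.

How it is judged:
On the way:
1. the lever has been pushed clockwise fully to its stop (within 0.03 rad) (value of joint vane_ring below -0.82 rad), for 0.1 s.
At the end, for the whole second after the job is handed in: the pointer is in line with the long mark within 0.045 rad (2.6 degrees, about 5.5 mm at the pointer's nose) and the ring is at rest (angle between the x axis of pointer_tip and the x axis of long_mark, either way round below 0.045 rad and velocity of joint vane_ring between -0.02 and 0.02 rad/s); the robot touches nothing.
It fails at once if the lever is gripped: fingers press on both of its cheeks at once (contact force between each of vane_ring_c0, vane_ring_c1 and the fingers above 1 N).
It fails at once if a bystander is moved or lifted by more than 20 mm, or tipped (distance of any of tin, oil_bottle, bolt, socket from where it was at the start of the episode above 0.02 m or angle between any of tin, oil_bottle, bolt, socket's own z axis and vertical above 0.6 rad).
It also fails if it takes over 54 s, if anything falls off the work surface, if the arm or the gripper's body presses on something with over 40 N, if the wrist force passes 120 N, or if a joint passes its speed limit or range.

## Robot

A 6-joint arm with a two-finger parallel gripper is mounted at the origin on the work surface. World frame = base frame: x ahead of the robot, y to its left, z up, the work surface at z = 0. Lengths are in m, angles in rad, forces in N, time in s.
With the tool pointing down it reaches from about 0.35 to 0.775 m from the base axis. Payload 5.5 kg.
Tool frame: the origin (TCP) lies at the very end of the fingers, on their centre line; the grasp point (between the pads) lies 19 mm behind it; x points along the fingers, y is the direction in which the jaws open and shut, and the axes are right-handed (so a half turn about x gives the same grasp; the last joint's range is limited). The gripper opens to 85 mm and grips with 20 to 120 N. Pads are 22 mm wide; open, the fingers measure 114 mm over their backs; the gripper's body (76 mm by 85 mm) begins 54 mm behind the grasp point. The pads swing forward as they close: fully open they stand 13 mm farther back than shut.
Start: joints at [1.067, 0.313, 0.046, 1.304, 0, 1.431], TCP at [0.205, 0.537, 0.231] pointing down, gripper open.
Joint ranges: [-2.76, 2.76], [-0.86, 1.69], [-1.03, 1.26], [-2.2, 2.34], [-1.47, 1.5], [-3.14, 3.14]. Speed limits (rad/s): [2.57, 2.57, 3.14, 3.14, 3.14, 3.14].

## Interface

Orientations are given as a unit quaternion [w, x, y, z].
In Python, from workcell import readout, cams, env, finder gives the robot as it stands.
- The arm moves only by the tool drive_tool, never from a script. Its argument "moves" is a list that holds one entry, the list of rows, each a list of 7 numbers: the shift along the tool's x, y, z in m, then the turn, a rotation vector about the tool's x, y, z in rad, then the closure in counts, from 0 (fully open) to 255 (shut). A call has exactly 5 rows; each row is the pose to reach, as a shift and turn from the pose measured when the call began, along the tool's axes at that moment; what a row does not reach only later rows make up. A row lasts 1/8 s, in which the tool goes at most 62.5 mm and 10.7 degrees, less where a joint would pass 70% of its speed; a pose out of reach is approached as far as the arm can. A call with a gripper value outside its range is refused whole. The fingers move at their own pace and stop on an object; "squeeze" is the grip in N (left out, the last holds). Time passes only in rows, so rows that repeat a pose let the fingers close, or fill a call up. It gives the time, the measured TCP pose, the force and the opening at its end, in the units of the state.
- readout.get_state(): the state, without advancing time (a new reading comes with each control period).
- cams.read_camera(name): name is "scene" or "top" or "wrist"; returns the picture (420x560x3 uint8, blue, green, red); there is no depth.
- cams.camera_params(name): a dict with "mtx" (3x3 intrinsics, pixels), "dist" ([k1, k2, p1, p2, k3] as OpenCV has them; the pictures are not rectified), "R" (3x3) and "t" (3): a world point X has camera coordinates R X + t; the wrist camera has in their place "mount" (4x4, takes a point from camera to tool coordinates, whose origin is the TCP and whose axes are the tool frame's). Camera axes: x right, y down, z forward; pixel columns grow to the right and rows downward; lengths in m; the calibration is good to about 2 mm. A picture is of the moment at which its call begins: read the wrist's pose just before it. camera_params takes no time and is no camera call.
- env.hand_in(): hands the job in, once; it reports no verdict.
Trained networks look in the newest picture that a camera, given by its name, has taken for a name from the list of things; names that differ only in an ending like _2 or _b are one class to them, and where a whole thing is asked for, a point or a joint stands for the part that bears it (a point fixed in the world has none). Each returns a list of dicts, best first, with "conf" (0 to 1); they miss things now and then, are a little off and sometimes report something else, mostly with a low value. They report only what shows in the picture. A call takes as long as a camera call. They do not tell look-alikes from the thing itself.
- finder.regions_of(camera, name): "pixels" (420x560 bool, what is visible of it) and "point" ([column, row] in pixels, amid what is visible of it).
The state is a dict: "clock": time; "joint_pos": joint angles; "qvel": joint speeds; "tau": joint torques, N m; "tcp_pos": TCP position; "orientation": TCP orientation; "wrist_force": force on the tool from outside, world axes, zero at the start; "ft_torque": the same for the moment, N m; "finger_gap": finger opening in m.
Only numpy, scipy, OpenCV 4.12 (cv2) and the standard library are available. Lean on these libraries where they do the work, as an engineer would, in place of code of your own. Each camera call takes 0.05 s, during which the arm holds its last target.

## Working session

There is one attempt and no reset: what is moved stays moved. The work goes in short steps, Python scripts to look and compute and a tool call to move; the robot and the scene stay as the last step left them, time stands still between calls to the robot, and variables do not carry over. Pictures are saved under pics/ and viewed, and the job is handed in when it is done.

Besides the shell and the picture viewer there is one more tool, called after "Call:" as name([rows], argument=value, ...), one row to a line, values as JSON. drive_tool: Moves the arm, as the interface text tells. Its arguments: {"type":"object","properties":{"moves":{"type":"array"},"squeeze":{"type":"number"}},"required":["moves"]}

```bash
ls; mkdir -p pics; cat > h.py <<'E'
import numpy as np, cv2
from workcell import readout, cams, env, finder
def grab(n,f):
    im=cams.read_camera(n); cv2.imwrite('pics/'+f,im); return im
def ray(n,uv):
    p=cams.camera_params(n); u=cv2.undistortPoints(np.array([[uv]],float),np.array(p['mtx']),np.array(p['dist']))[0,0]
    d=np.array([u[0],u[1],1.]); R=np.array(p['R']); t=np.array(p['t'])
    return -R.T@t, R.T@d
def onz(n,uv,z):
    o,d=ray(n,uv); return o+d*(z-o[2])/d[2]
def proj(n,X):
    p=cams.camera_params(n); r,_=cv2.Rodrigues(np.array(p['R'])); return cv2.projectPoints(np.array(X,float).reshape(-1,1,3),r,np.array(p['t'],float),np.array(p['mtx']),np.array(p['dist']))[0][:,0]
E
python3 - <<'E'
from h import *
s=readout.get_state(); print(s)
for n in('top','scene','wrist'): grab(n,n+'0.png')
E
```

```text
pics
{'clock': 0.0, 'joint_pos': array([ 1.06743003e+00,  3.13986511e-01,  4.49661898e-02,  1.30358207e+00,
       -2.86495402e-08,  1.43117687e+00]), 'qvel': array([-0.00098029,  0.00134942, -0.00076374,  0.00051704, -0.0016136 ,
        0.00024379]), 'tau': array([-9.92809146e-04, -4.80632758e+01,  2.98532152e+01,  1.95455714e-02,
       -2.79577289e-04,  5.45608444e-06]), 'tcp_pos': array([0.20434389, 0.53691989, 0.23041153]), 'orientation': array([ 0.69524212,  0.12729023,  0.69564564, -0.12850188]), 'wrist_force': array([-0.68304672, -0.51640234, -0.08036638]), 'ft_torque': array([0.01311194, 0.03995654, 0.01859818]), 'finger_gap': 0.08504968155149861}
```

View pics/top0.png

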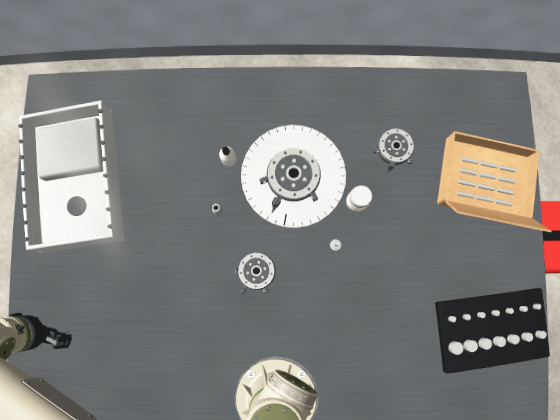

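View pics/scene0.png

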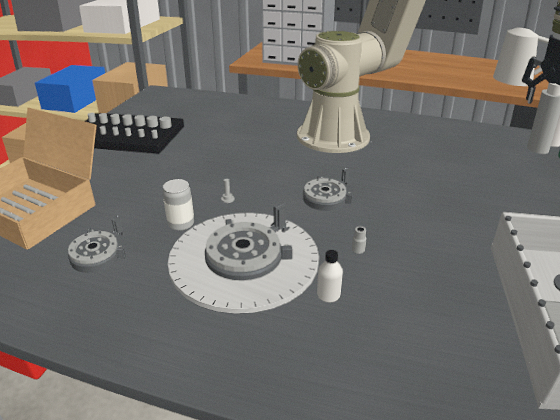

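```bash
python3 - <<'E'
from h import *
cams.read_camera('top')
for n in ['vane_ring','ring_center','lever_top','pointer_tip','long_mark','tin','oil_bottle','bolt','socket']:
    for r in finder.regions_of('top',n)[:4]:
        print(n,round(r['conf'],2),np.round(r['point'],1),r['pixels'].sum())
print(readout.get_state()['clock'])
E
```

```text
vane_ring 0.65 [281.8 189.4] 1125
vane_ring 0.59 [242.3 276.8] 584
vane_ring 0.57 [391.5 155.2] 551
ring_center 0.85 [290.  176.9] 2410
ring_center 0.73 [394.4 147.6] 1078
ring_center 0.68 [256.  272.2] 1231
lever_top 0.82 [389.5 155. ] 406
lever_top 0.67 [243.7 276.7] 574
lever_top 0.61 [278.2 185. ] 1122
pointer_tip 0.92 [385.8 153.3] 560
pointer_tip 0.72 [277.2 184.4] 1110
pointer_tip 0.68 [245.3 270.1] 555
long_mark 0.75 [305.2 196.8] 5882
tin 0.83 [360.  197.6] 491
tin 0.35 [289.1 190.2] 1034
oil_bottle 0.61 [226.8 155.7] 253
bolt 0.44 [335.3 244.3] 96
socket 0.55 [218.1 205.3] 83
0.65
```

Candidates for the vane ring in the top picture are (293,173) on the degree plate, (396,146) and (256,270). The last two are smaller and have no plate, so I choose (293,173) and check it in a close crop.

```bash
python3 - <<'E'
from h import *
im=cv2.imread('pics/top0.png'); cv2.imwrite('pics/crop0.png',cv2.resize(im[110:260,200:390],None,fx=4,fy=4,interpolation=cv2.INTER_CUBIC))
im=cv2.imread('pics/scene0.png'); cv2.imwrite('pics/crop1.png',cv2.resize(im[170:310,160:370],None,fx=3.5,fy=3.5,interpolation=cv2.INTER_CUBIC))
for n in('top','scene'):
  o,d=ray(n,(280,210)); print(n,o,d)
print(onz('top',(293,173),.044))
E
```

```text
top [ 0.31202732 -0.01583592  1.40208123] [ 0.15303651  0.00131894 -0.98827187]
scene [1.32972227 0.24692708 0.62322226] [-0.7934428  -0.24919762 -0.55532505]
[ 0.62782575 -0.05086186  0.044     ]
```

View pics/crop0.png

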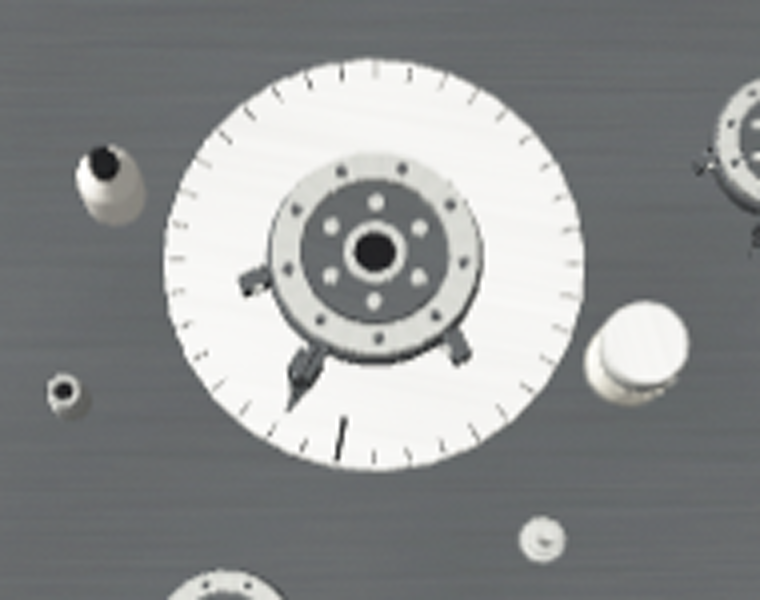

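View pics/crop1.png

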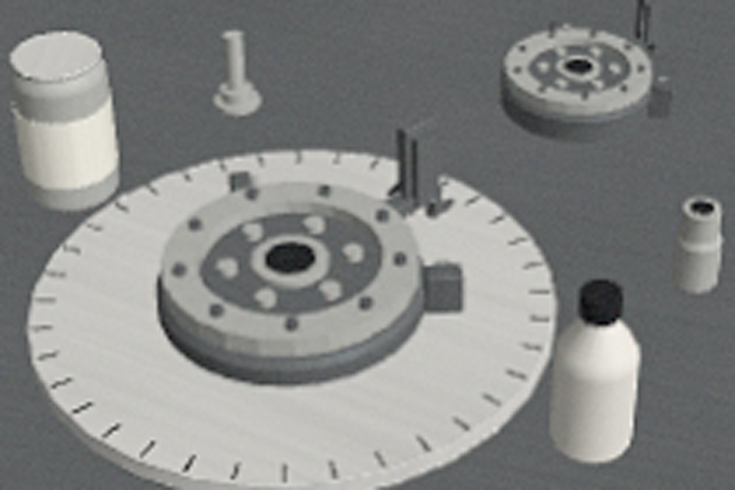

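```bash
python3 - <<'E'
from h import *
im=cv2.imread('pics/top0.png'); g=cv2.cvtColor(im,cv2.COLOR_BGR2GRAY)
m=(g>170).astype(np.uint8)
cs,_=cv2.findContours(m,cv2.RETR_EXTERNAL,cv2.CHAIN_APPROX_NONE)
c=[c for c in cs if cv2.pointPolygonTest(c,(293,135),False)>0][0][:,0,:]
P=np.array([onz('top',p,.012)[:2] for p in c.astype(float)])
from scipy.optimize import least_squares
s=least_squares(lambda q:np.hypot(P[:,0]-q[0],P[:,1]-q[1])-q[2],[.62,-.05,.152],loss='soft_l1',f_scale=.002)
print('plate',s.x)
f=lambda a:(a[0]/4+200-.375,a[1]/4+110-.375)
C=s.x[:2]; print('hub',onz('top',f((375,250)),.044)[:2])
for nm,p,z in [('tip',(289,411),.019),('lm_in',(345,418),.012),('lm_out',(338,460),.012),('levtop',(300,352),.088),('lugL',(248,284),.038),('lugR',(461,350),.038),('bottle',(103,163),.1),('tin',(648,338),.1),('bolt',(541,536),.045),('socket',(64,391),.052)]:
  X=onz('top',f(p),z)[:2]; d=X-C; print(nm,X.round(4),'r',np.hypot(*d).round(4),'ang',np.arctan2(d[1],d[0]).round(3), np.arctan2(-d[1],-d[0]).round(3))
E
```

```text
plate [ 0.62990239 -0.05175522  0.15057274]
hub [ 0.63035548 -0.05193631]
tip [0.5194 0.009 ] r 0.1261 ang 2.638 -0.503
lm_in [ 0.5154 -0.0307] r 0.1164 ang 2.96 -0.182
lm_out [ 0.4853 -0.0256] r 0.147 ang 2.963 -0.179
levtop [5.494e-01 4.000e-04] r 0.0959 ang 2.567 -0.575
lugL [0.6074 0.0378] r 0.0923 ang 1.818 -1.324
lugR [ 0.5597 -0.112 ] r 0.0926 ang -2.432 0.709
bottle [0.679 0.135] r 0.1931 ang 1.314 -1.828
tin [ 0.5565 -0.2339] r 0.1964 ang -1.954 1.188
bolt [ 0.4281 -0.1652] r 0.2316 ang -2.629 0.512
socket [0.5288 0.1649] r 0.2391 ang 2.007 -1.134
```

View pics/wrist0.png

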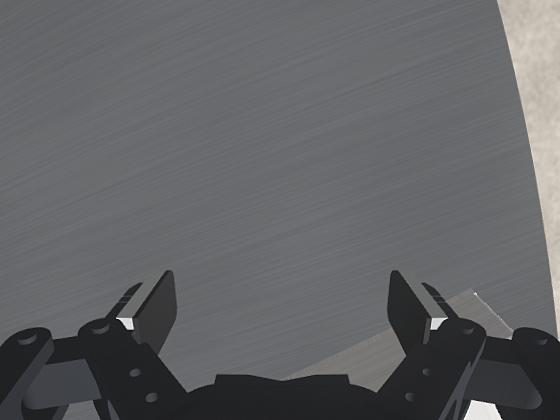

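```bash
cat >> h.py <<'E'
from scipy.spatial.transform import Rotation as Ro
C=np.array([0.630,-0.0518])
def pol(a,r=.1,z=.055):
    return np.array([C[0]-r*np.cos(a),C[1]-r*np.sin(a),z])
def tool():
    s=readout.get_state(); q=s['orientation']; return s,s['tcp_pos'],Ro.from_quat([q[1],q[2],q[3],q[0]])
def row(X,yaw):
    """world target X, yaw=world angle of tool y (mod pi) -> 6 numbers"""
    s,p,R=tool()
    best=None
    for k in (0,np.pi):
        y=np.array([np.cos(yaw+k),np.sin(yaw+k),0]);x=np.array([0,0,-1.]);z=np.cross(x,y)
        T=Ro.from_matrix(np.c_[x,y,z]); rv=(R.inv()*T).as_rotvec()
        if best is None or np.linalg.norm(rv)<np.linalg.norm(best): best=rv
    return np.r_[R.inv().apply(X-p),best].round(4)
def st():
    s,p,R=tool(); y=R.as_matrix()[:,1]; d=p[:2]-C
    print('t',round(s['clock'],2),'p',p.round(4),'yaw',np.arctan2(y[1],y[0]).round(3),'a',np.arctan2(-d[1],-d[0]).round(3),'r',np.hypot(*d).round(4),'F',s['wrist_force'].round(1),'gap',round(s['finger_gap'],3),'q6',s['joint_pos'][5].round(2))
E
python3 - <<'E'
from h import *
st(); print(tool()[2].as_matrix().round(2))
a=-.15
for z in(.2,.055): print(row(pol(a,.1,z),a))
E
```

```text
t 0.65 p [0.2046 0.5374 0.2314] yaw 1.207 a -0.945 r 0.7267 F [-0.1 -0.8  0.8] gap 0.085 q6 1.43
[[ 0.    0.36  0.93]
 [ 0.    0.93 -0.36]
 [-1.    0.    0.  ]]
[ 3.130e-02 -4.205e-01  5.095e-01  1.357e+00 -1.000e-04 -1.000e-04]
[ 1.763e-01 -4.205e-01  5.095e-01  1.357e+00 -1.000e-04 -1.000e-04]
```

Call:
drive_tool([
  [[0.01,-0.1,0.12,0.18,0,0,255],[0.02,-0.15,0.18,0.36,0,0,255],[0.03,-0.2,0.24,0.54,0,0,255],[0.03,-0.25,0.3,0.72,0,0,255],[0.03,-0.3,0.36,0.9,0,0,255]],
], squeeze=30)

```text
clock: 1.27
tcp_pos: [0.3581, 0.2642, 0.2081]
orientation: [0.57, 0.42, 0.569, -0.419]
wrist_force: [1.1, 0.0, -0.3]
finger_gap: -0.0002
```

```bash
python3 - <<'E'
from h import *
st(); a=-.15
for z in(.2,.055): print(row(pol(a,.1,z),a))
E
```

```text
t 1.27 p [0.3581 0.2642 0.2081] yaw 0.302 a -0.86 r 0.4169 F [ 1.1  0.  -0.3] gap -0.0 q6 1.72
[ 0.0081  0.0759  0.3389  0.4515 -0.0005 -0.001 ]
[ 0.1531  0.0757  0.3389  0.4515 -0.0005 -0.001 ]
```

Call:
drive_tool([
  [[0.0,0.015,0.06,0.15,0,0,255],[0.0,0.03,0.12,0.3,0,0,255],[0.0,0.045,0.18,0.45,0,0,255],[0.008,0.06,0.24,0.45,0,0,255],[0.008,0.07,0.3,0.45,0,0,255]],
])

```text
clock: 1.9
tcp_pos: [0.5147, -0.0035, 0.1998]
orientation: [0.462, 0.536, 0.461, -0.535]
wrist_force: [0.8, 0.1, 0.1]
finger_gap: -0.0002
```

```bash
python3 - <<'E'
from h import *
st(); a=-.15
for z in(.2,.1,.055): print(row(pol(a,.1,z),a))
grab('wrist','w1.png'); im=grab('top','t1.png');cv2.imwrite('pics/t1c.png',cv2.resize(im[110:260,200:390],None,fx=4,fy=4,interpolation=cv2.INTER_CUBIC))
grab('scene','s1.png')
E
```

```text
t 1.9 p [ 0.5147 -0.0035  0.1998] yaw -0.149 a -0.397 r 0.125 F [0.8 0.1 0.1] gap -0.0 q6 1.56
[-0.0002  0.0211  0.0306  0.0012 -0.0009 -0.001 ]
[ 0.0998  0.021   0.0307  0.0012 -0.0009 -0.001 ]
[ 0.1448  0.021   0.0307  0.0012 -0.0009 -0.001 ]
```

View pics/w1.png

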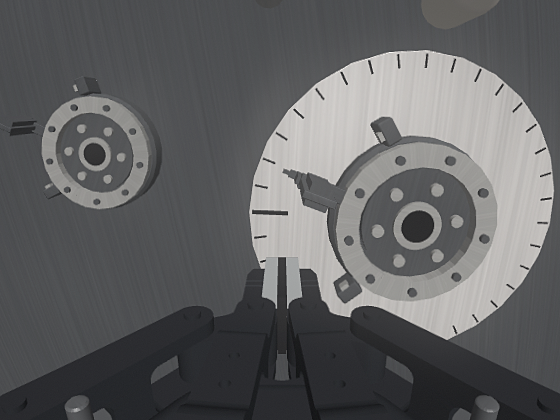

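View pics/t1c.png

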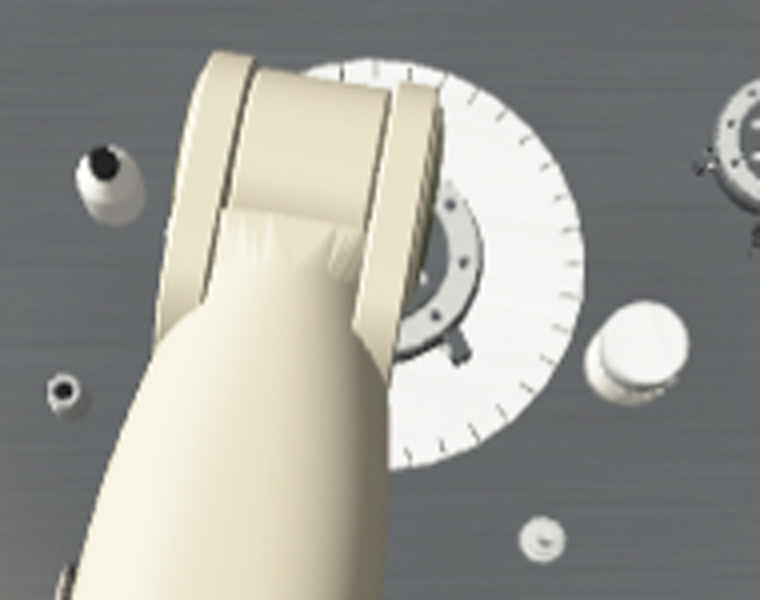

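```bash
cat >> h.py <<'E'
def wcam():
    s,p,R=tool(); M=np.array(cams.camera_params('wrist')['mount']); T=np.eye(4);T[:3,:3]=R.as_matrix();T[:3,3]=p
    return T@M   # cam->world
def wonz(T,uv,z):
    p=cams.camera_params('wrist'); u=cv2.undistortPoints(np.array([[uv]],float),np.array(p['mtx']),np.array(p['dist']))[0,0]
    d=T[:3,:3]@np.array([u[0],u[1],1.]); o=T[:3,3]; return o+d*(z-o[2])/d[2]
def ang(X,c=None):
    d=X[:2]-(C if c is None else c); return np.arctan2(-d[1],-d[0]).round(3),np.hypot(*d).round(4)
E
python3 - <<'E'
from h import *
T=wcam(); print(T[:3,3].round(3),T[:3,2].round(2))
print('hub',wonz(T,(417,226),.044)[:2])
for n,u,z in [('mi',(288,212),.012),('mo',(252,212),.012),('tip',(283,170),.019),('lugA',(383,124),.038),('lugB',(344,283),.038)]:
  X=wonz(T,u,z);print(n,X[:2].round(4),ang(X))
im=cv2.imread('pics/w1.png');cv2.imwrite('pics/w1c.png',cv2.resize(im[100:300,240:440],None,fx=3,fy=3,interpolation=cv2.INTER_CUBIC))
E
```

```text
[0.525 0.064 0.341] [-0.04 -0.27 -0.96]
hub [ 0.62770253 -0.04931226]
mi [ 0.5173 -0.0285] (np.float64(-0.204), np.float64(0.1151))
mo [ 0.4837 -0.0234] (np.float64(-0.192), np.float64(0.149))
tip [0.5188 0.0128] (np.float64(-0.526), np.float64(0.1286))
lugA [0.6064 0.0414] (np.float64(-1.323), np.float64(0.0961))
lugB [ 0.5592 -0.0968] (np.float64(0.566), np.float64(0.0839))
```

View pics/w1c.png

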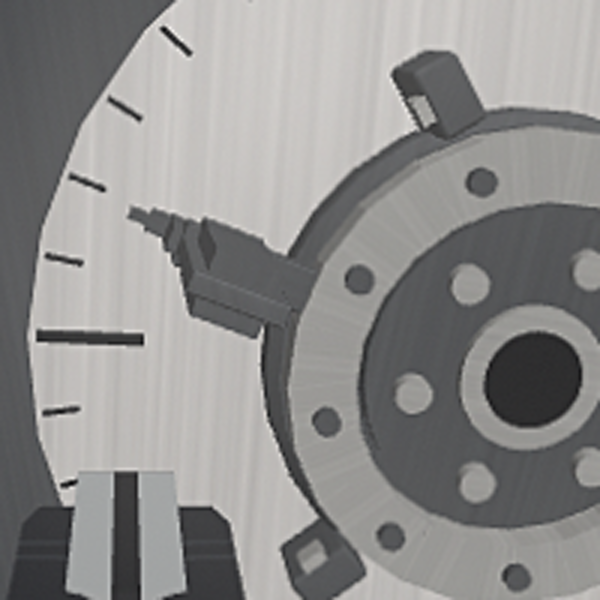

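Call:
drive_tool([
  [[0.0,0.021,0.031,0,0,0,255],[0.045,0.021,0.031,0,0,0,255],[0.09,0.021,0.031,0,0,0,255],[0.13,0.021,0.031,0,0,0,255],[0.145,0.021,0.031,0,0,0,255]],
])

```text
clock: 2.68
tcp_pos: [0.529, -0.0364, 0.0528]
orientation: [-0.459, -0.536, -0.462, 0.537]
wrist_force: [-0.6, 0.9, 0.5]
finger_gap: -0.0002
```

```bash
python3 - <<'E'
from h import *
st(); 
for a in (-.3,-.4,-.5,-.6,-.7): print(row(pol(a,.1,.055),a+.1))
grab('wrist','w2.png')
E
```

```text
t 2.67 p [ 0.529  -0.0364  0.0528] yaw -0.152 a -0.151 r 0.1022 F [-0.6  0.9  0.5] gap -0.0 q6 1.5
[-0.0022  0.0033 -0.0149  0.0479 -0.001   0.0034]
[-0.0022  0.0052 -0.0247  0.1479 -0.0008  0.0034]
[-0.0022  0.0082 -0.0342  0.2479 -0.0007  0.0034]
[-0.0022  0.012  -0.0434  0.3479 -0.0005  0.0035]
[-2.200e-03  1.680e-02 -5.220e-02  4.479e-01 -3.000e-04  3.500e-03]
```

View pics/w2.png

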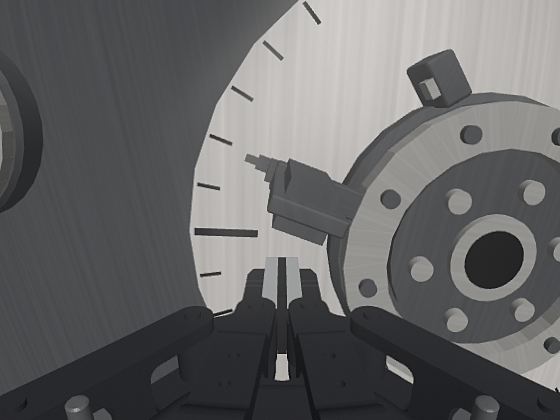

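The fingertips at (282,262) stand beside the paddle at (300,205), on its counter-clockwise side. I push clockwise.

Call:
drive_tool([
  [[-0.002,0.003,-0.015,0.05,0,0,255],[-0.002,0.005,-0.025,0.15,0,0,255],[-0.002,0.008,-0.034,0.25,0,0,255],[-0.002,0.012,-0.043,0.35,0,0,255],[-0.002,0.017,-0.052,0.45,0,0,255]],
])

```text
clock: 3.35
tcp_pos: [0.552, 0.0122, 0.055]
orientation: [-0.327, -0.624, -0.329, 0.628]
wrist_force: [-4.2, -3.8, -0.7]
finger_gap: 0.0002
```

```bash
python3 - <<'E'
from h import *
st(); 
for a in (-.75,-.8,-.85,-.9,-.95,-1.0): print(a,row(pol(a,.1,.055),max(a+.1,-.85)))
grab('wrist','w3.png')
E
```

```text
t 3.35 p [0.552  0.0122 0.055 ] yaw -0.606 a -0.688 r 0.1009 F [-4.2 -3.8 -0.7] gap 0.0 q6 2.05
-0.75 [-0.      0.0016 -0.0061  0.0445  0.0041  0.0052]
-0.8 [-0.      0.0024 -0.011   0.0945  0.0042  0.005 ]
-0.85 [-0.      0.0035 -0.0159  0.1445  0.0043  0.0049]
-0.9 [-1.000e-04  4.800e-03 -2.070e-02  1.945e-01  4.400e-03  4.800e-03]
-0.95 [-1.000e-04  6.400e-03 -2.550e-02  2.445e-01  4.600e-03  4.700e-03]
-1.0 [-1.000e-04  8.200e-03 -3.020e-02  2.445e-01  4.600e-03  4.700e-03]
```

View pics/w3.png

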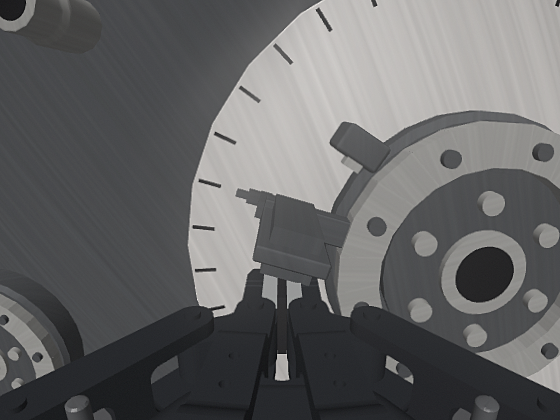

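The paddle (at 290,235) is being pushed, with about 5 N on the wrist. I continue towards the lug at (360,147).

Call:
drive_tool([
  [[0,0.0015,-0.006,0.04,0,0,255],[0,0.0025,-0.011,0.09,0,0,255],[0,0.0035,-0.016,0.14,0,0,255],[0,0.005,-0.021,0.19,0,0,255],[0,0.005,-0.021,0.19,0,0,255]],
])

```text
clock: 4.03
tcp_pos: [0.5685, 0.028, 0.0557]
orientation: [-0.266, -0.653, -0.268, 0.657]
wrist_force: [-4.6, -0.4, -0.2]
finger_gap: 0.0001
```

```bash
python3 - <<'E'
from h import *
st(); 
for a in (-.92,-.94,-.96,-.98,-1.0): print(a,row(pol(a,.1,.055),-.8))
grab('wrist','w4.png')
E
```

```text
t 4.03 p [0.5685 0.028  0.0557] yaw -0.796 a -0.915 r 0.1008 F [-4.6 -0.4 -0.2] gap 0.0 q6 2.27
-0.92 [ 0.0007  0.0008 -0.0004  0.0044  0.0038  0.0049]
-0.94 [ 0.0007  0.0011 -0.0024  0.0044  0.0038  0.0049]
-0.96 [ 0.0007  0.0014 -0.0044  0.0044  0.0038  0.0049]
-0.98 [ 0.0007  0.0018 -0.0064  0.0044  0.0038  0.0049]
-1.0 [ 0.0007  0.0021 -0.0083  0.0044  0.0038  0.0049]
```

View pics/w4.png

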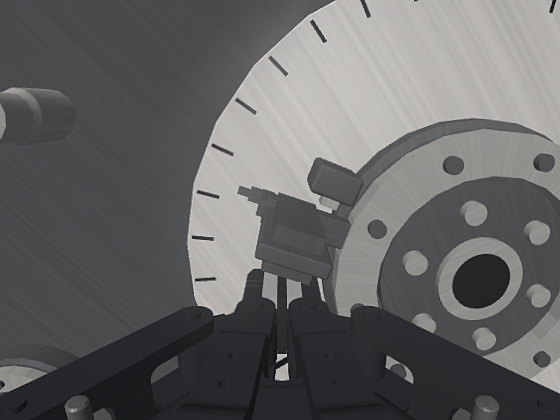

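The arm is close to the lug now (345,185). I go on in small steps and watch the force.

Call:
drive_tool([
  [[0.0,0.001,-0.0025,0,0,0,255],[0.0,0.0015,-0.0045,0,0,0,255],[0.0,0.002,-0.0065,0,0,0,255],[0.0,0.002,-0.0085,0,0,0,255],[0.0,0.002,-0.0085,0,0,0,255]],
])

```text
clock: 4.7
tcp_pos: [0.573, 0.0307, 0.0556]
orientation: [-0.266, -0.651, -0.267, 0.659]
wrist_force: [-12.8, -7.0, 6.9]
finger_gap: 0.0003
```

```bash
python3 - <<'E'
from h import *
st(); 
grab('wrist','w5.png')
E
```

```text
t 4.7 p [0.573  0.0307 0.0556] yaw -0.797 a -0.966 r 0.1003 F [-12.8  -7.    6.9] gap 0.0 q6 2.28
```

View pics/w5.png

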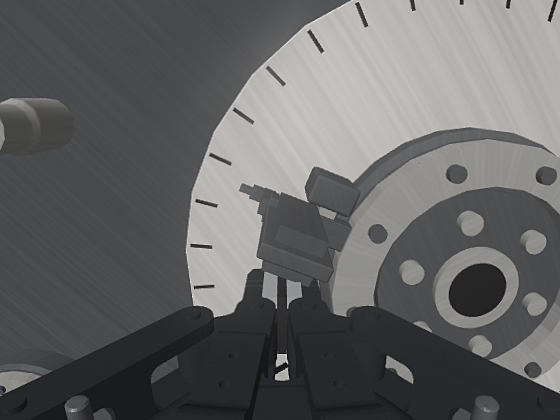

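Call:
drive_tool([
  [[0.0,0.0,-0.001,0,0,0,255],[0.0,0.0005,-0.002,0,0,0,255],[0.0,0.001,-0.003,0,0,0,255],[0.0,0.001,-0.003,0,0,0,255],[0.0,0.001,-0.003,0,0,0,255]],
])

```text
clock: 5.38
tcp_pos: [0.5729, 0.0306, 0.0557]
orientation: [-0.266, -0.648, -0.267, 0.661]
wrist_force: [-12.6, -5.4, 5.6]
finger_gap: 0.0
```

```bash
python3 - <<'E'
from h import *
st(); T=wcam(); im=grab('wrist','w6.png'); cv2.imwrite('pics/w6c.png',cv2.resize(im[120:320,180:440],None,fx=3,fy=3,interpolation=cv2.INTER_CUBIC))
c=wonz(T,(477,290),.044); print(c)
E
```

```text
t 5.38 p [0.5729 0.0306 0.0557] yaw -0.798 a -0.965 r 0.1003 F [-12.6  -5.4   5.6] gap 0.0 q6 2.29
[ 0.62902814 -0.04626325  0.044     ]
```

View pics/w6c.png

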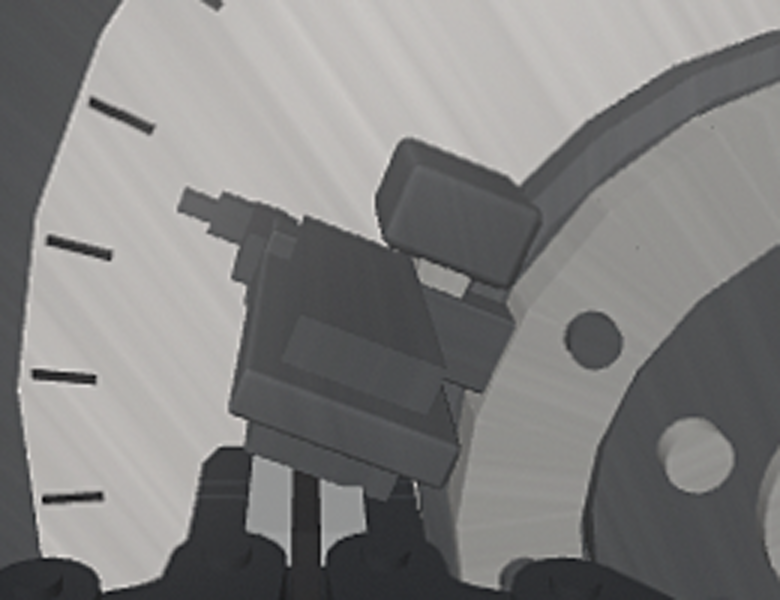

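```bash
python3 - <<'E'
from h import *
T=wcam(); X=wonz(T,(240.5,187),.019); print(ang(X),ang(X,np.array([.629,-.0463])),X)
E
```

```text
(np.float64(-1.176), np.float64(0.1292)) (np.float64(-1.167), np.float64(0.1237)) [0.58035893 0.06746255 0.019     ]
```

Call:
drive_tool([
  [[0.0,0.0,-0.002,0,0,0,255],[0.0,0.0,-0.004,0,0,0,255],[0.0,0.0,-0.006,0,0,0,255],[0.0,0.0,-0.006,0,0,0,255],[0.0,0.0,-0.006,0,0,0,255]],
])

```text
clock: 6.05
tcp_pos: [0.5729, 0.0308, 0.0558]
orientation: [-0.267, -0.645, -0.264, 0.665]
wrist_force: [-16.4, -14.0, 9.0]
finger_gap: 0.0
```

```bash
python3 - <<'E'
from h import *
st()
E
```

```text
t 6.05 p [0.5729 0.0308 0.0558] yaw -0.801 a -0.966 r 0.1004 F [-16.4 -14.    9. ] gap 0.0 q6 2.29
```

The stop is firm: the tool does not move while the force rises to 23 N, and the pointer measures -1.17 against -1.16 expected. I back off and go over the lever.

Call:
drive_tool([
  [[0.0,0.0,0.006,0,0,0,255],[-0.02,0.0,0.015,0,0,0,255],[-0.05,0,0.015,0,0,0,255],[-0.08,0,0.015,0,0,0,255],[-0.1,0,0.015,0,0,0,255]],
])

```text
clock: 6.68
tcp_pos: [0.5675, 0.0218, 0.1589]
orientation: [-0.268, -0.647, -0.264, 0.663]
wrist_force: [-0.3, -1.0, 0.2]
finger_gap: 0.0004
```

```bash
python3 - <<'E'
from h import *
st()
for z in(.15,.055): print(row(pol(-1.53,.1,z),-1.15))
E
```

```text
t 6.67 p [0.5675 0.0218 0.1589] yaw -0.8 a -0.866 r 0.0966 F [-0.3 -1.   0.2] gap 0.0 q6 2.28
[ 0.0075  0.0219 -0.0605  0.35    0.0233 -0.0011]
[ 0.1024  0.0221 -0.0626  0.35    0.0233 -0.0011]
```

Call:
drive_tool([
  [[0.0,0.005,-0.02,0.1,0,0,255],[0.0,0.012,-0.04,0.2,0,0,255],[0.0,0.022,-0.061,0.35,0.02,0,255],[0.0,0.022,-0.061,0.35,0.02,0,255],[0.02,0.022,-0.061,0.35,0.02,0,255]],
])

```text
clock: 7.3
tcp_pos: [0.6282, 0.0482, 0.1394]
orientation: [0.15, 0.692, 0.148, -0.69]
wrist_force: [-0.4, 0.4, -1.0]
finger_gap: 0.0
```

```bash
python3 - <<'E'
from h import *
st()
for z in(.1,.055): print(row(pol(-1.53,.1,z),-1.15))
grab('wrist','w7.png')
E
```

```text
t 7.3 p [0.6282 0.0482 0.1394] yaw -1.147 a -1.552 r 0.1 F [-0.4  0.4 -1. ] gap 0.0 q6 2.67
[ 0.0394 -0.001   0.0021  0.0033 -0.0018 -0.0039]
[ 0.0844 -0.0012  0.0022  0.0033 -0.0018 -0.0039]
```

View pics/w7.png

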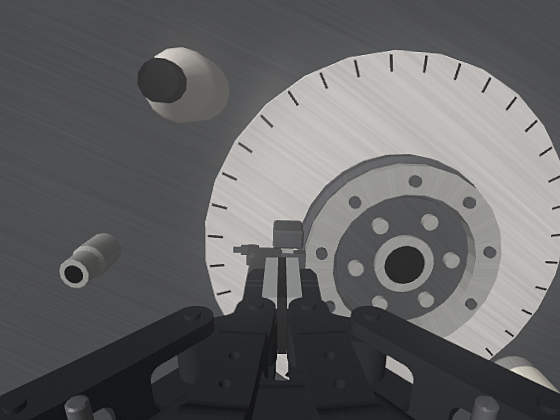

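The lever is hidden behind the fingers at (282,265), the lug shows at (288,233), and the bottle and socket stand clear. By the geometry there is about 12 mm to the cheek, so I descend.

Call:
drive_tool([
  [[0.03,-0.001,0.0,0,0,0,255],[0.05,-0.001,0.0,0,0,0,255],[0.07,-0.001,0.0,0,0,0,255],[0.083,-0.001,0.0,0,0,0,255],[0.083,-0.001,0,0,0,0,255]],
])

```text
clock: 7.98
tcp_pos: [0.6243, 0.0488, 0.0518]
orientation: [-0.149, -0.689, -0.148, 0.693]
wrist_force: [-1.0, -0.6, 1.0]
finger_gap: 0.0001
```

```bash
python3 - <<'E'
from h import *
st()
for a in(-1.4,-1.3,-1.2,-1.1,-1.0): print(row(pol(a,.1,.055),max(-1.1,a)))
grab('wrist','w8.png');grab('scene','s8.png')
E
```

```text
t 7.97 p [0.6243 0.0488 0.0518] yaw -1.146 a -1.514 r 0.1008 F [-1.  -0.6  1. ] gap 0.0 q6 2.67
[-0.0031 -0.0027  0.0112 -0.0463  0.0051 -0.0003]
[-0.0031 -0.0048  0.0209 -0.0463  0.0051 -0.0003]
[-0.003  -0.0058  0.0309 -0.0463  0.0051 -0.0003]
[-0.003  -0.0058  0.0409 -0.0463  0.0051 -0.0003]
[-0.0029 -0.0049  0.0508 -0.1463  0.0051 -0.    ]
```

View pics/w8.png

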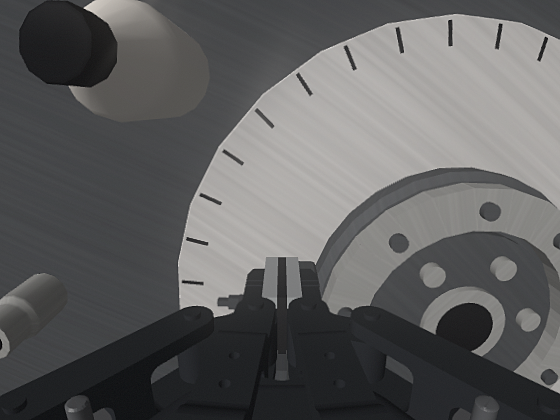

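View pics/s8.png

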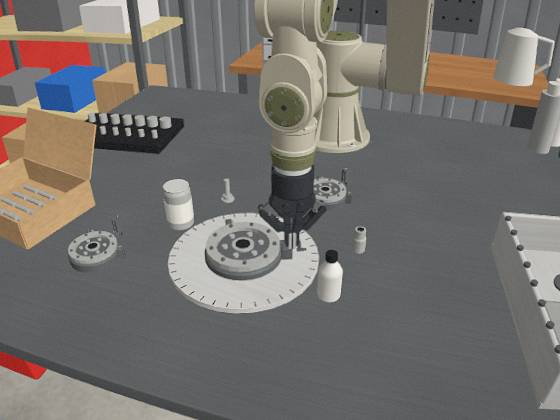

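Call:
drive_tool([
  [[-0.003,-0.003,0.011,-0.05,0,0,255],[-0.003,-0.005,0.021,-0.05,0,0,255],[-0.003,-0.006,0.031,-0.05,0,0,255],[-0.003,-0.006,0.041,-0.05,0,0,255],[-0.003,-0.005,0.051,-0.15,0,0,255]],
])

```text
clock: 8.7
tcp_pos: [0.5803, 0.0322, 0.0582]
orientation: [0.202, 0.68, 0.199, -0.676]
wrist_force: [7.0, 0.5, -1.0]
finger_gap: 0.0
```

```bash
python3 - <<'E'
from h import *
st()
for a in(-1.0,-.92,-.84,-.76,-.68): print(row(pol(a,.1,.055),a))
grab('wrist','w9.png')
E
```

```text
t 8.7 p [0.5803 0.0322 0.0582] yaw -0.995 a -1.037 r 0.0976 F [ 7.   0.5 -1. ] gap 0.0 q6 2.48
[ 0.0032 -0.0025  0.0036  0.0053 -0.0037 -0.0052]
[ 0.0032 -0.0022  0.0116 -0.0747 -0.0035 -0.0054]
[ 0.0031 -0.0013  0.0195 -0.1547 -0.0033 -0.0055]
[ 3.100e-03  2.000e-04  2.740e-02 -2.347e-01 -3.000e-03 -5.600e-03]
[ 0.0031  0.0024  0.0351 -0.3147 -0.0028 -0.0058]
```

View pics/w9.png

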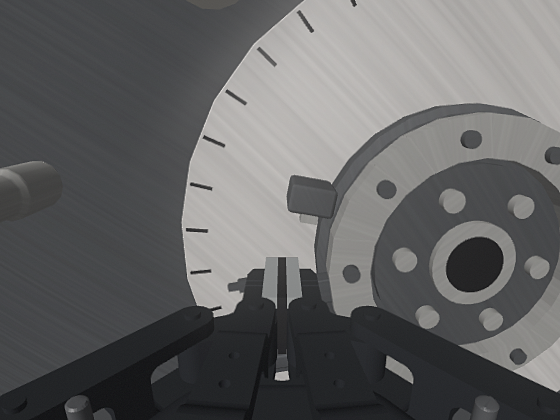

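Call:
drive_tool([
  [[0.003,-0.002,0.004,0,0,0,255],[0.003,-0.002,0.012,-0.07,0,0,255],[0.003,-0.001,0.02,-0.15,0,0,255],[0.003,0.0,0.027,-0.23,0,0,255],[0.003,0.002,0.035,-0.31,0,0,255]],
])

```text
clock: 9.38
tcp_pos: [0.5524, 0.0115, 0.0561]
orientation: [0.306, 0.64, 0.303, -0.636]
wrist_force: [4.7, 3.0, 0.9]
finger_gap: 0.0002
```

```bash
python3 - <<'E'
from h import *
st()
for a in(-.6,-.55,-.5,-.45,-.4): print(row(pol(a,.1,.055),a))
T=wcam();im=grab('wrist','w10.png');cv2.imwrite('pics/w10c.png',cv2.resize(im[120:360,120:400],None,fx=2.5,fy=2.5,interpolation=cv2.INTER_CUBIC))
E
```

```text
t 9.38 p [0.5524 0.0115 0.0561] yaw -0.68 a -0.684 r 0.1001 F [4.7 3.  0.9] gap 0.0 q6 2.13
[ 0.0011  0.0004  0.0084 -0.0798 -0.0037 -0.0076]
[ 0.0011  0.0009  0.0134 -0.1298 -0.0035 -0.0077]
[ 0.0011  0.0017  0.0183 -0.1798 -0.0033 -0.0078]
[ 0.0011  0.0027  0.0232 -0.2298 -0.0031 -0.0079]
[ 0.001   0.004   0.0281 -0.2798 -0.0029 -0.0079]
```

View pics/w10c.png

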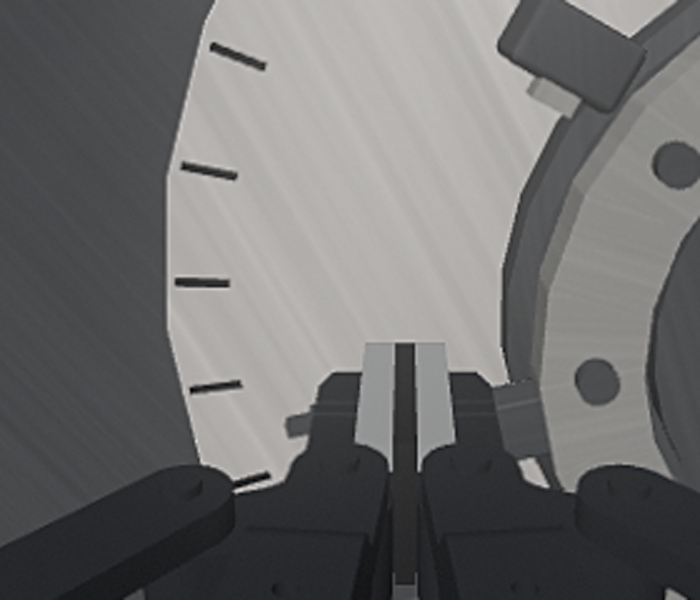

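```bash
python3 - <<'E'
from h import *
T=wcam(); X=wonz(T,(234.8,290.6),.019); print(ang(X),X)
E
```

```text
(np.float64(-0.47), np.float64(0.1291)) [0.51489061 0.00672795 0.019     ]
```

Call:
drive_tool([
  [[0.001,0.0,0.004,-0.04,0,0,255],[0.001,0.0005,0.0085,-0.08,0,0,255],[0.001,0.001,0.0135,-0.13,0,0,255],[0.001,0.002,0.018,-0.18,0,0,255],[0.001,0.002,0.018,-0.18,0,0,255]],
])

```text
clock: 10.05
tcp_pos: [0.5414, -0.0039, 0.0552]
orientation: [0.362, 0.61, 0.359, -0.606]
wrist_force: [1.5, 3.5, 2.9]
finger_gap: 0.0001
```

```bash
python3 - <<'E'
from h import *
st()
for a in(-.48,-.46,-.44,-.42,-.4): print(row(pol(a,.1,.055),-.47))
T=wcam();np.save('T11.npy',T);im=grab('wrist','w11.png');cv2.imwrite('pics/w11c.png',cv2.resize(im[120:360,120:400],None,fx=2.5,fy=2.5,interpolation=cv2.INTER_CUBIC))
E
```

```text
t 10.05 p [ 0.5414 -0.0039  0.0552] yaw -0.5 a -0.496 r 0.1007 F [1.5 3.5 2.9] gap 0.0 q6 1.92
[ 0.0002  0.0007  0.0016 -0.03   -0.0021 -0.0066]
[ 0.0002  0.0008  0.0036 -0.03   -0.0021 -0.0066]
[ 0.0002  0.0009  0.0056 -0.03   -0.0021 -0.0066]
[ 0.0002  0.001   0.0076 -0.03   -0.0021 -0.0066]
[ 0.0002  0.0012  0.0096 -0.03   -0.0021 -0.0066]
```

View pics/w11c.png

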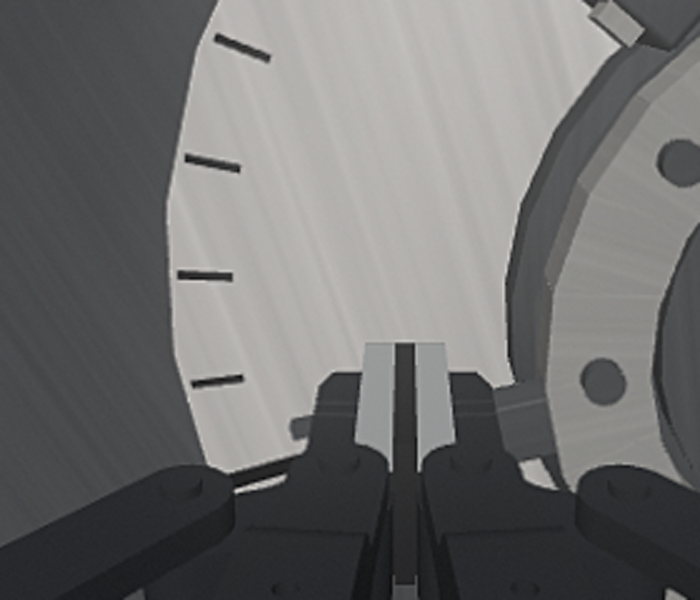

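Call:
drive_tool([
  [[0.0,0.001,0.002,0,0,0,255],[0.0,0.001,0.004,0,0,0,255],[0.0,0.001,0.0065,0,0,0,255],[0.0,0.001,0.0085,0,0,0,255],[0.0,0.001,0.0085,0,0,0,255]],
])

```text
clock: 10.72
tcp_pos: [0.5382, -0.0122, 0.055]
orientation: [0.362, 0.61, 0.359, -0.607]
wrist_force: [1.7, 2.5, 2.0]
finger_gap: 0.0001
```

```bash
python3 - <<'E'
from h import *
st()
T=wcam();np.save('T12.npy',T);im=grab('wrist','w12.png');cv2.imwrite('pics/w12c.png',cv2.resize(im[120:360,120:400],None,fx=2.5,fy=2.5,interpolation=cv2.INTER_CUBIC))
E
```

```text
t 10.72 p [ 0.5382 -0.0122  0.055 ] yaw -0.501 a -0.407 r 0.1 F [1.7 2.5 2. ] gap 0.0 q6 1.9
```

View pics/w12c.png

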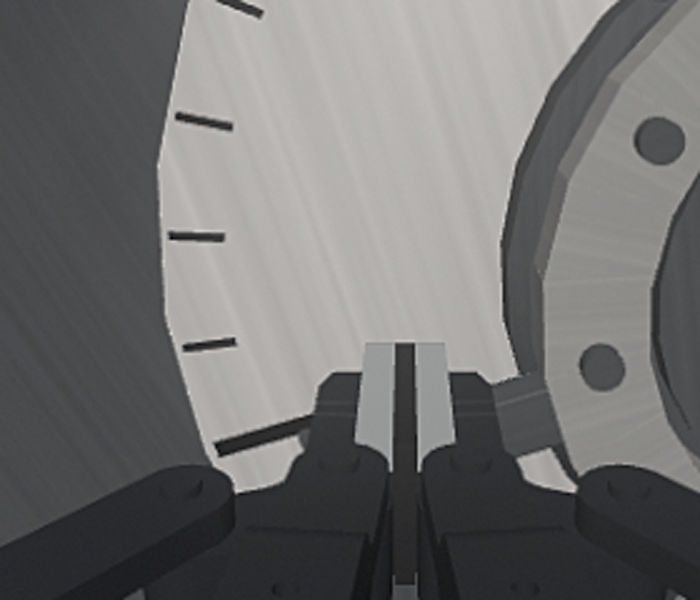

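Call:
drive_tool([
  [[0.0,0.0,-0.01,0,0,0,255],[-0.03,0.0,-0.015,0,0,0,255],[-0.07,0.0,-0.03,0,0,0,255],[-0.11,0.0,-0.05,0,0,0,255],[-0.15,0.0,-0.07,0,0,0,255]],
])

```text
clock: 11.4
tcp_pos: [0.5701, 0.0499, 0.2057]
orientation: [0.362, 0.609, 0.359, -0.608]
wrist_force: [0.1, -0.3, -0.4]
finger_gap: -0.0003
```

```bash
python3 - <<'E'
from h import *
st()
T=wcam();np.save('T13.npy',T);im=grab('wrist','w13.png');cv2.imwrite('pics/w13b.png',im)
E
```

```text
t 11.4 p [0.5701 0.0499 0.2057] yaw -0.501 a -1.039 r 0.118 F [ 0.1 -0.3 -0.4] gap -0.0 q6 2.02
```

View pics/w13.png

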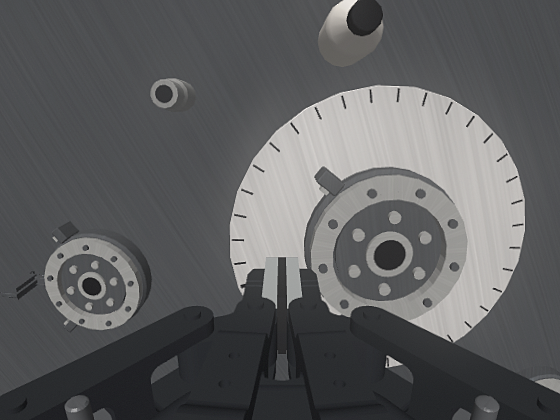

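The fingers hide the pointer from here, so I move across at height to the other side for a clear view.

Call:
drive_tool([
  [[0,0.0,0.04,0,0,0,255],[0,0.0,0.08,0,0,0,255],[0,0.0,0.12,0,0,0,255],[0,0.0,0.15,0,0,0,255],[0,0.0,0.15,0,0,0,255]],
])

```text
clock: 12.08
tcp_pos: [0.5005, -0.0813, 0.2103]
orientation: [0.363, 0.612, 0.357, -0.606]
wrist_force: [0.9, -1.2, 0.1]
finger_gap: -0.0002
```

```bash
python3 - <<'E'
from h import *
st()
T=wcam();np.save('T14.npy',T);im=grab('wrist','w14.png')
E
```

```text
t 12.07 p [ 0.5005 -0.0813  0.2103] yaw -0.502 a 0.224 r 0.1329 F [ 0.9 -1.2  0.1] gap -0.0 q6 1.75
```

View pics/w14.png

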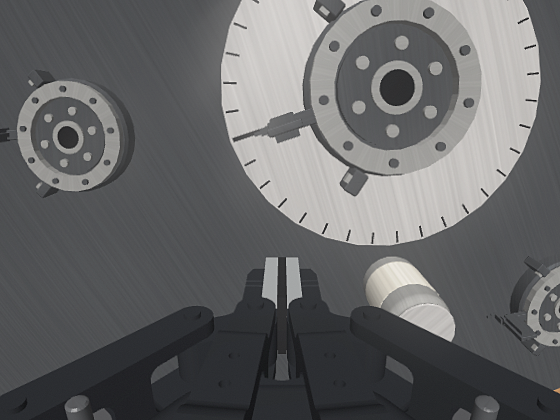

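```bash
python3 - <<'E'
from h import *
im=cv2.imread('pics/w14.png');cv2.imwrite('pics/w14c.png',cv2.resize(im[50:170,215:345],None,fx=6,fy=6,interpolation=cv2.INTER_CUBIC)[:600])
im=cv2.imread('pics/w14.png');cv2.imwrite('pics/w14d.png',cv2.resize(im[95:155,225:325],None,fx=8,fy=8,interpolation=cv2.INTER_CUBIC))
E
```

View pics/w14d.png

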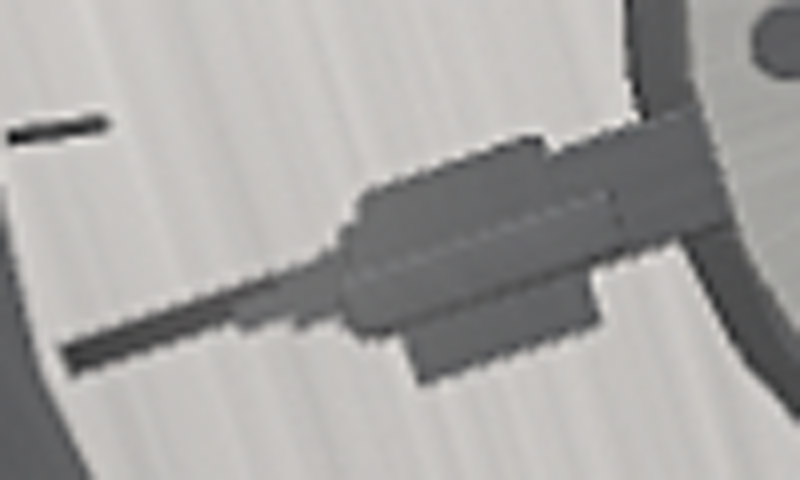

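```bash
python3 - <<'E'
from h import *
T=np.load('T14.npy'); f=lambda p:(p[0]/8+225-.44,p[1]/8+95-.44)
hub=wonz(T,(397.5,88),.044)[:2]
# fit plate circle from this view too
im=cv2.imread('pics/w14.png');g=cv2.cvtColor(im,cv2.COLOR_BGR2GRAY)
print('hub',hub)
for n,p,z in [('mo',(66,360),.012),('m2',(200,317),.012),('tip',(240,316),.019),('tipHi',(240,308),.019),('tipLo',(240,326),.019),('short',(58,131),.012)]:
  X=wonz(T,f(p),z); print(n,X[:2].round(4),ang(X),ang(X,hub))
E
python3 - <<'E'
import sys; sys.path.insert(0,'.')
import os; os.chdir('.')
from h import *
im=grab('top','t15.png');cv2.imwrite('pics/t15c.png',cv2.resize(im[110:260,200:390],None,fx=4,fy=4,interpolation=cv2.INTER_CUBIC))
E
```

```text
hub [ 0.62817985 -0.05036181]
mo [ 0.4835 -0.0223] (np.float64(-0.198), np.float64(0.1494)) (np.float64(-0.191), np.float64(0.1474))
m2 [ 0.4995 -0.0256] (np.float64(-0.198), np.float64(0.1331)) (np.float64(-0.19), np.float64(0.131))
tip [ 0.5042 -0.0276] (np.float64(-0.19), np.float64(0.1281)) (np.float64(-0.182), np.float64(0.1261))
tipHi [ 0.5046 -0.0268] (np.float64(-0.197), np.float64(0.1279)) (np.float64(-0.188), np.float64(0.1258))
tipLo [ 0.5036 -0.0286] (np.float64(-0.182), np.float64(0.1285)) (np.float64(-0.173), np.float64(0.1265))
short [4.958e-01 4.000e-04] (np.float64(-0.371), np.float64(0.144)) (np.float64(-0.366), np.float64(0.1418))
```

View pics/t15c.png

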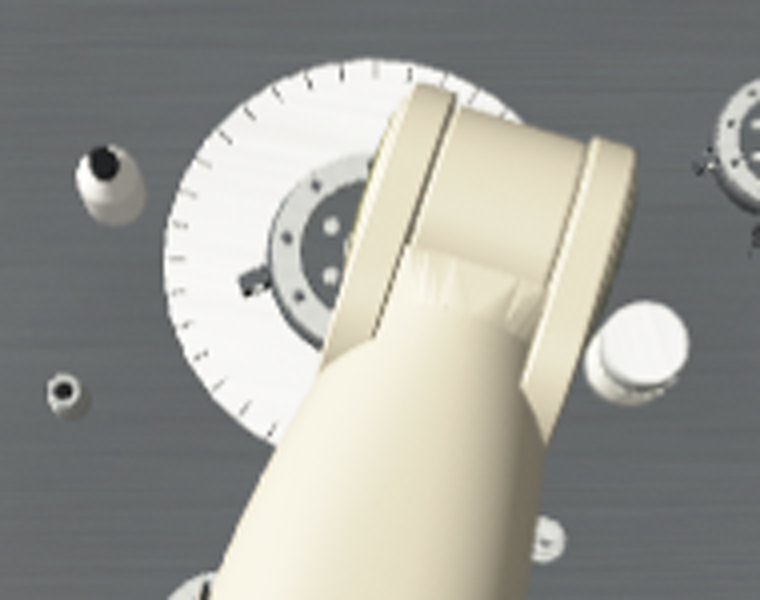

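Call:
drive_tool([
  [[-0.02,0.0,0.05,0,0,0,255],[-0.04,0.0,0.1,0,0,0,255],[-0.05,0.0,0.15,0,0,0,255],[-0.05,0.0,0.2,0,0,0,255],[-0.05,0.0,0.22,0,0,0,255]],
])

```text
clock: 12.8
tcp_pos: [0.3951, -0.2743, 0.2595]
orientation: [0.363, 0.612, 0.357, -0.605]
wrist_force: [-0.1, 0.5, 0.2]
finger_gap: -0.0001
```

```bash
python3 - <<'E'
from h import *
st()
im=grab('top','t16.png');cv2.imwrite('pics/t16c.png',cv2.resize(im[160:235,245:345],None,fx=8,fy=8,interpolation=cv2.INTER_CUBIC))
cv2.imwrite('pics/t16d.png',cv2.resize(im[110:260,200:390],None,fx=4,fy=4,interpolation=cv2.INTER_CUBIC))
E
```

```text
t 12.8 p [ 0.3951 -0.2743  0.2595] yaw -0.501 a 0.758 r 0.3235 F [-0.1  0.5  0.2] gap -0.0 q6 1.29
```

View pics/t16c.png

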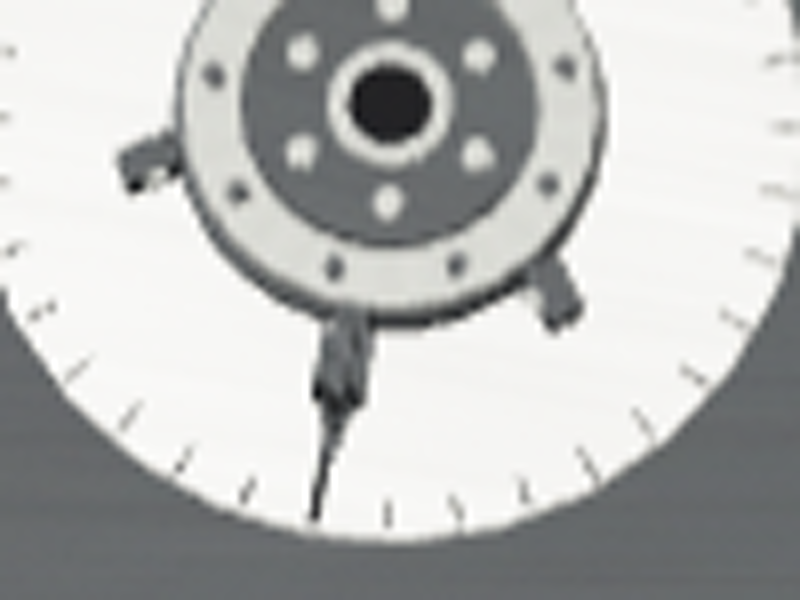

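View pics/t16d.png

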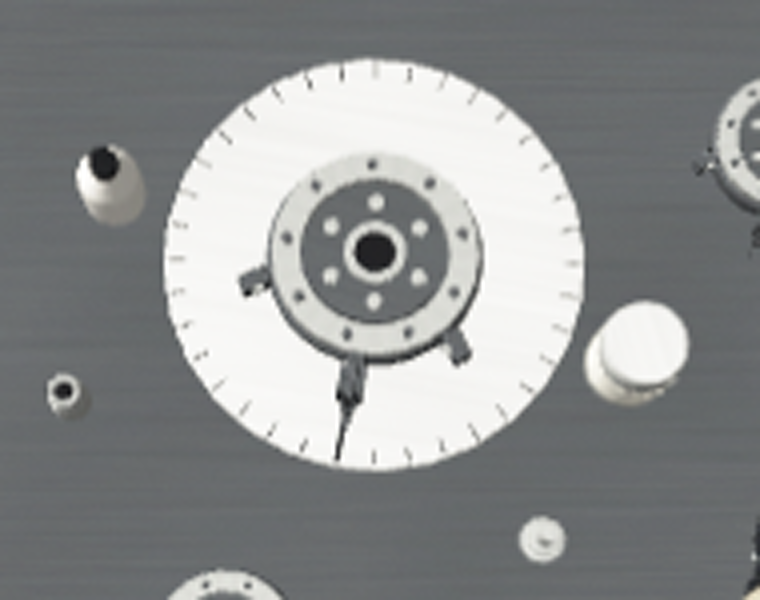

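The pointer at (330,430) in the crop runs straight into the long mark ending at (315,520). The bystanders are at the same pixels as at the start, and the arm is clear. The ring holes turned about 0.34 rad from the start, where 0.32 to 0.335 was needed, so the readings agree within tolerance.

```bash
python3 - <<'E'
from h import *
print(env.hand_in())
E
```

```text
the job is handed in; nothing more can be done
None
```

I set the vane ring on the degree plate, the largest of the three, without gripping the lever, and handed the job in at about 13 s of the 54 s. The hand-in gives no verdict, so whether it passed is not confirmed.

- **Clockwise stop:** I pushed the lever with shut fingers from one side only. At the stop the tool stood still while the force rose to 23 N. The pointer read about -1.17 rad in the world, against -1.16 expected for the stop; that expectation is an estimate from where the stop lugs stand.
- **Setting:** I lifted over the lever and pushed it back from the other side, then moved the arm clear and let go of everything.
- **Final alignment:**
  - The wrist view put the pointer within about 0.01 rad of the long mark. The nose blends with the mark there, adding about ±0.008 rad.
  - The top view shows pointer and mark as one line.
  - A rough hand check of the ring's bolt holes gave 0.34 rad of turn, against 0.32 to 0.335 needed. That differs by up to 0.02 rad, inside the 0.045 limit.
- **Bystanders:** The bottle, socket, tin and bolt look unmoved in the top picture.

The hub position differed by 2 to 5 mm between the top and wrist cameras. I allowed for this by comparing the pointer and mark within the same picture.

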